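# Return stray parts to their sample trays

## Task

Four stray parts stand loose on the counter: a small ball bearing, a hexagon nut, a brass pipe nipple and a hexagon bolt. Put each of them into the tray that has a sample of the same kind fixed in it, set down on the tray's floor the same way up as it stands now. The brass bush and the coil spring have no tray: leave them where they stand.

Things in the scene. Friction and masses are not known exactly. Their poses are not given: they have to be found in the camera images.
- stray_bearing: loose small steel ball bearing lying flat on the counter, ring of outside diameter 40 mm, 12 mm high, with a dark seal and a bore. Origin: centre of its underside; z up along its axis.
- stray_nut: loose steel hexagon nut lying flat on the counter, 10 mm high, 19 mm across flats (along its own x), 22 mm across corners (along its own y). Origin: centre of its underside; z up along its axis.
- stray_fitting: loose brass pipe nipple standing upright on the counter, 24 mm high: a 13 mm round stem with a hexagon collar (17 mm across flats along its own x, 19 mm across corners) between 8 and 16 mm height. Origin: centre of its underside; z up along its axis.
- stray_bolt: loose light-coloured steel hexagon bolt standing on its head, 56 mm high: head 7 mm high and 16 to 18 mm wide, threaded shank of 10 mm diameter above it. Origin: centre of its underside; z up along its axis.
- brass_bush: loose plain brass bush, a smooth tube 28 mm in diameter and 32 mm high, standing upright among the strays; stays where it is. Origin: centre of its underside; z up along its axis.
- coil_spring: loose steel compression spring, 23 mm in diameter and 45 mm high, standing upright among the strays; stays where it is. Origin: centre of its underside; z up along its axis.
- bearing_tray: open dark steel tray, 96 (x) x 116 (y) x 12 mm, walls 3 mm, fixed to the counter; a sample ball bearing (40 mm ring, 12 mm high, lying flat) is fixed to its floor, centred 34 mm from the middle towards the +y end (robot's left, within 12 degrees). Centre of the free floor: 20 mm from the middle towards -y. Origin: centre of underside; floor face at z = 3 mm; z up. The trays differ only in the sample.
- nut_tray: open dark steel tray, 96 (x) x 116 (y) x 12 mm, walls 3 mm, fixed to the counter; a sample hexagon nut (22 mm over corners, 10 mm high, lying flat) is fixed to its floor, centred 34 mm from the middle towards the +y end (robot's left, within 12 degrees). Centre of the free floor: 20 mm from the middle towards -y. Origin: centre of underside; floor face at z = 3 mm; z up. The trays differ only in the sample.
- fitting_tray: open dark steel tray, 96 (x) x 116 (y) x 12 mm, walls 3 mm, fixed to the counter; a sample brass pipe nipple (24 mm high, upright) is fixed to its floor, centred 34 mm from the middle towards the +y end (robot's left, within 12 degrees). Centre of the free floor: 20 mm from the middle towards -y. Origin: centre of underside; floor face at z = 3 mm; z up. The trays differ only in the sample.
- bolt_tray: open dark steel tray, 96 (x) x 116 (y) x 12 mm, walls 3 mm, fixed to the counter; a sample hexagon bolt (standing on its head, 56 mm high) is fixed to its floor, centred 34 mm from the middle towards the +y end (robot's left, within 12 degrees). Centre of the free floor: 20 mm from the middle towards -y. Origin: centre of underside; floor face at z = 3 mm; z up. The trays differ only in the sample.

How it is judged:
At the end, for the whole second after the job is handed in: Each stray part is in the tray with the sample of its own kind: its origin within 42 mm (x) and 52 mm (y) of the tray's middle in the tray's frame, at most 8 mm above the tray's underside (on its floor), its axis within 0.2 rad of vertical, at rest (x of stray_bearing in the frame of bearing_tray between -0.042 and 0.042 m and y of stray_bearing in the frame of bearing_tray between -0.052 and 0.052 m and z of stray_bearing in the frame of bearing_tray below 0.008 m and angle between each of stray_bearing, stray_nut, stray_fitting, stray_bolt's own z axis and vertical below 0.2 rad and linear speed of each of stray_bearing, stray_nut, stray_fitting, stray_bolt below 0.02 m/s and x of stray_nut in the frame of nut_tray between -0.042 and 0.042 m and y of stray_nut in the frame of nut_tray between -0.052 and 0.052 m and z of stray_nut in the frame of nut_tray below 0.008 m and x of stray_fitting in the frame of fitting_tray between -0.042 and 0.042 m and y of stray_fitting in the frame of fitting_tray between -0.052 and 0.052 m and z of stray_fitting in the frame of fitting_tray below 0.008 m and x of stray_bolt in the frame of bolt_tray between -0.042 and 0.042 m and y of stray_bolt in the frame of bolt_tray between -0.052 and 0.052 m and z of stray_bolt in the frame of bolt_tray below 0.008 m); the robot touches nothing.
It fails at once if the brass bush or the coil spring is moved more than 20 mm or knocked over (distance of any of brass_bush, coil_spring from where it was at the start of the episode above 0.02 m or angle between any of brass_bush, coil_spring's own z axis and vertical above 0.4 rad).
It also fails if it takes over 96 s, if anything falls off the work surface, if the arm or the gripper's body presses on something with over 40 N, if the wrist force passes 120 N, or if a joint passes its speed limit or range.

## Robot

A 7-joint arm with a two-finger parallel gripper is mounted at the origin on a cart in front of the work surface, level with it; the furniture and walls round the work are solid. World frame = base frame: x ahead of the robot, y to its left, z up, the work surface at z = 0. Lengths are in m, angles in rad, forces in N, time in s.
With the tool pointing down it reaches from about 0.4 to 0.85 m from the base axis. Payload 10.4 kg.
Tool frame: the origin (TCP) lies midway between the tips of the shut fingers; the grasp point (between the pads) lies 19 mm behind it; z points along the fingers, x is the direction in which the jaws open and shut, and the axes are right-handed (so a half turn about z gives the same grasp; the last joint's range is limited). The gripper opens to 87 mm and grips with 3 to 60 N. Pads are 19 mm wide; open, the fingers measure 117 mm over their backs; the gripper's body (75 mm by 190 mm) begins 51 mm behind the grasp point.
Start: joints at [1.192, 0.332, -0.065, 1.46, 0.022, 1.35, -0.088], TCP at [0.218, -0.586, 0.223] pointing down, gripper open.
Joint ranges: [-2.6, 2.6], [-0.5, 2.12], [-1.47, 1.34], [0.16, 2.42], [-1.27, 4.41], [0.06, 2.06], [-2.6, 2.6]. Speed limits (rad/s): [2.22, 2.22, 2.79, 2.79, 3.14, 3.14, 3.14].

## Interface

Orientations are given as a unit quaternion [w, x, y, z].
In Python, from workcell import manip gives the robot as it stands.
- The arm moves only by the tool jog_arm, never from a script. Its argument "rows" is one flat list of numbers, 7 for each row, row after row: the shift along the tool's x, y, z in mm, then the turn, a rotation vector about the tool's x, y, z in rad, then the opening, from 0 (shut) to 1 (fully open). A call has 1 to 10 rows; each row is the pose to reach, as a shift and turn from the pose commanded when the call began, along the tool's axes at that moment; what a row does not reach only later rows make up. A row lasts 1/12 s, in which the tool goes at most 41.7 mm and 7.16 degrees, less where a joint would pass 70% of its speed; a pose out of reach is approached as far as the arm can. A call with a gripper value outside its range is refused whole. The fingers move at their own pace and stop on an object; "newtons" is the grip in N (left out, the last holds). Time passes only in rows, so rows that repeat a pose let the fingers close. It gives the time, the measured TCP pose, the force and the opening at its end, in the units of the state.
- manip.observe(): the state, without advancing time (a new reading comes with each control period).
- manip.capture(name): name is "scene" or "top" or "wrist"; returns (picture, depth): 400x640x3 uint8, blue, green, red; 400x640 float32, m along the optical axis (not along the pixel's ray), 0 where there is no reading.
- manip.calibration(name): a dict with "intrinsics" (3x3 intrinsics, pixels), "view" (4x4, takes a point from world to camera coordinates). Camera axes: x right, y down, z forward; pixel columns grow to the right and rows downward; lengths in m; the calibration is good to about 2 mm. A picture is of the moment at which its call begins: read the wrist's pose just before it. calibration takes no time and is no camera call; for the wrist camera it gives the pose at the moment of the call.
- manip.job_done(): hands the job in, once; it reports no verdict.
The state is a dict: "time_s": time; "joint_pos": joint angles; "qd": joint speeds; "effort": joint torques, N m; "tcp_pos": TCP position; "eef_rot": TCP orientation; "force": force on the tool from outside, world axes, zero at the start; "moment": the same for the moment, N m; "grip_width": opening from 0.0 (shut) to 1.0 (fully open).
Only numpy, scipy, OpenCV 4.12 (cv2) and the standard library are available. Lean on these libraries where they do the work, as an engineer would, in place of code of your own. Each camera call takes 0.05 s, during which the arm holds its last target.

## Working session

There is one attempt and no reset: what is moved stays moved. The work goes in short steps, Python scripts to look and compute and a tool call to move; the robot and the scene stay as the last step left them, time stands still between calls to the robot, and variables do not carry over. Pictures are saved under pics/ and viewed, and the job is handed in when it is done.

Besides the shell and the picture viewer there is one more tool, called after "Call:" as name(argument=value, ...), one argument or row to a line, values as JSON. jog_arm: Moves the arm, as the interface text tells. Its arguments: {"type":"object","properties":{"rows":{"type":"array","items":{"type":"number"}},"newtons":{"type":"number"}},"required":["rows"]}

```bash
ls; mkdir -p pics; python3 - <<'E'
from workcell import manip
import cv2,numpy as np
print(manip.observe())
for n in ["scene","top","wrist"]:
    c=manip.calibration(n)
    p,d=manip.capture(n)
    cv2.imwrite(f"pics/{n}0.png",p); np.save(f"pics/{n}0.npy",d)
    print(n,np.round(c["intrinsics"],2).tolist(),np.round(c["view"],4).tolist(),(d>0).mean())
E
```

```text
pics
{'time_s': 0.0, 'joint_pos': array([ 1.19241417,  0.33284483, -0.06469747,  1.46097464,  0.02161418,
        1.34989938, -0.08849203]), 'qd': array([ 0.00104351,  0.00077552, -0.00020387,  0.00115093, -0.0006054 ,
       -0.00011189, -0.00114361]), 'effort': array([-1.58415100e-03, -6.23262262e+01,  2.32576701e-02, -3.89891803e+01,
       -6.13655616e-02,  3.97428323e-02,  1.79822109e-04]), 'tcp_pos': array([ 0.21754972, -0.58548672,  0.22175492]), 'eef_rot': array([-3.73428924e-04,  8.21082044e-01, -5.70809745e-01, -6.09854660e-04]), 'force': array([ 0.37141049, -0.55526463,  0.25870259]), 'moment': array([ 0.00934819, -0.01913099,  0.0434293 ]), 'grip_width': 0.9966248421974994}
scene [[504.2, 0.0, 316.15], [0.0, 504.2, 195.27], [0.0, 0.0, 1.0]] [[-0.7444, -0.6674, 0.0198, 0.3243], [-0.3558, 0.3714, -0.8576, 0.2317], [0.565, -0.6455, -0.5139, 0.661], [0.0, 0.0, 0.0, 1.0]] 0.9958828125
top [[389.2, 0.0, 323.67], [0.0, 389.2, 198.15], [0.0, 0.0, 1.0]] [[-0.0063, -0.9998, 0.019, -0.0751], [-0.994, 0.0042, -0.1089, 0.5121], [0.1088, -0.0196, -0.9939, 0.9361], [0.0, 0.0, 0.0, 1.0]] 0.99611328125
wrist [[311.15, 0.0, 317.71], [0.0, 311.15, 200.83], [0.0, 0.0, 1.0]] [[0.3485, -0.9373, -0.0024, -0.624], [-0.9069, -0.3378, 0.2518, -0.03], [-0.2368, -0.0856, -0.9678, 0.3909], [0.0, 0.0, 0.0, 1.0]] 0.99098828125
```

View pics/top0.png

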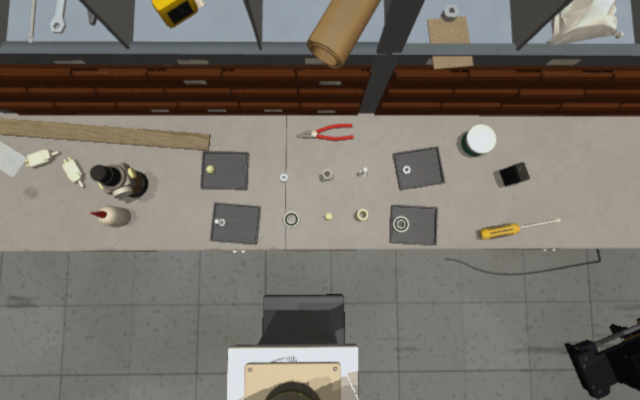

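View pics/scene0.png

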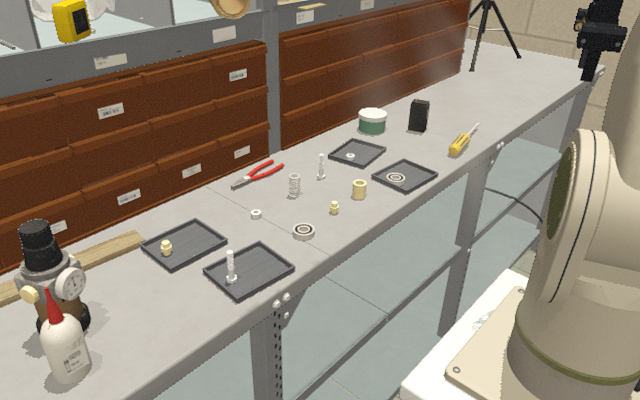

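View pics/wrist0.png

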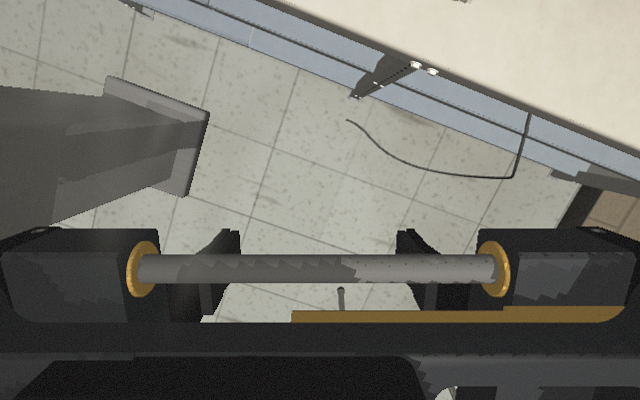

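The top view shows the trays: fitting (225,170), bolt (235,223), nut (418,168) and bearing (413,225). The strays are the nut (284,177), bolt (363,171), bearing (291,219) and fitting (328,216). The spring (326,175) and bush (362,215) stay put. Next I'll measure positions.

```bash
cat > h.py <<'E'
import numpy as np,cv2
from workcell import manip
def load(n): 
    c=manip.calibration(n); return np.array(c["intrinsics"]),np.array(c["view"])
def ray(K,V,u,v):
    d=np.linalg.inv(K)@np.array([u,v,1.0]); R=V[:3,:3]; return -R.T@V[:3,3], R.T@d
def plane(K,V,u,v,z):
    o,d=ray(K,V,u,v); return o+d*(z-o[2])/d[2]
def proj(K,V,p):
    q=V[:3,:3]@np.asarray(p)+V[:3,3]; q=K@q; return q[:2]/q[2]
def pts(K,V,d):
    h,w=d.shape; u,v=np.meshgrid(np.arange(w),np.arange(h))
    P=np.stack([(u-K[0,2])/K[0,0]*d,(v-K[1,2])/K[1,1]*d,d],-1)
    return (P-V[:3,3])@V[:3,:3]
def tri(obs):
    A=np.zeros((3,3));b=np.zeros(3)
    for K,V,u,v in obs:
        o,d=ray(K,V,u,v); d/=np.linalg.norm(d); M=np.eye(3)-np.outer(d,d); A+=M;b+=M@o
    p=np.linalg.solve(A,b); r=[np.linalg.norm(np.cross(p-ray(K,V,u,v)[0],ray(K,V,u,v)[1]/np.linalg.norm(ray(K,V,u,v)[1]))) for K,V,u,v in obs]
    return p,max(r)
E
python3 - <<'E'
from h import *
for n,box in [("top",(190,140,260,120)),("scene",(130,120,320,190))]:
    p=cv2.imread(f"pics/{n}0.png"); x,y,w,h=box
    f=3 if n=="top" else 2.5
    cv2.imwrite(f"pics/{n}0z.png",cv2.resize(p[y:y+h,x:x+w],None,fx=f,fy=f,interpolation=cv2.INTER_CUBIC))
    K,V=load(n); d=np.load(f"pics/{n}0.npy"); P=pts(K,V,d)
    z=P[...,2]; m=((z>0.006)&(z<0.08)&(P[...,0]>.38)&(P[...,0]<0.75)&(abs(P[...,1])<0.35)).astype(np.uint8)
    k,l,s,c=cv2.connectedComponentsWithStats(m)
    for i in range(1,k):
        if s[i,4]<15: continue
        q=P[l==i]; print(n,np.round(c[i],1),s[i].tolist(),"min",np.round(q.min(0),3),"max",np.round(q.max(0),3),"med",np.round(np.median(q,0),3))
    if n=='top': print(np.round(P[195,[270,300,340,380,450]],4))
E
```

```text
top [295.6 111.6] [150, 103, 283, 14, 1751] min [ 0.719 -0.35   0.006] max [0.74 0.35 0.08] med [ 0.732 -0.016  0.029]
top [326.1 132.9] [296, 124, 57, 17, 393] min [ 0.663 -0.152  0.006] max [ 0.707 -0.008  0.015] med [ 0.679 -0.085  0.01 ]
top [192.4 147.3] [155, 130, 93, 60, 1177] min [0.537 0.115 0.006] max [0.691 0.35  0.018] med [0.656 0.259 0.012]
top [406.7 168.4] [393, 148, 38, 42, 183] min [ 0.536 -0.349  0.006] max [ 0.643 -0.258  0.017] med [ 0.591 -0.28   0.012]
top [209.8 169.1] [206, 166, 8, 8, 46] min [0.579 0.2   0.006] max [0.598 0.221 0.033] med [0.586 0.206 0.023]
top [405.8 169.7] [401, 166, 10, 8, 46] min [ 0.577 -0.3    0.006] max [ 0.595 -0.277  0.02 ] med [ 0.585 -0.289  0.013]
top [362.9 172. ] [359, 168, 8, 9, 44] min [ 0.57  -0.184  0.006] max [ 0.584 -0.169  0.061] med [ 0.576 -0.176  0.033]
top [326.4 174.9] [322, 170, 10, 11, 64] min [ 0.559 -0.096  0.008] max [ 0.58  -0.074  0.049] med [ 0.569 -0.084  0.037]
top [283.2 177.5] [280, 174, 8, 8, 38] min [0.558 0.014 0.006] max [0.576 0.033 0.015] med [0.567 0.025 0.01 ]
top [231.8 223.3] [210, 203, 50, 42
[... 1615 characters left out ...]
e [334.1 206.1] [330, 201, 9, 11, 81] min [ 0.458 -0.094  0.007] max [ 0.475 -0.079  0.024] med [ 0.465 -0.084  0.016]
scene [255.8 212.6] [251, 210, 11, 6, 49] min [0.557 0.015 0.006] max [0.577 0.036 0.012] med [0.567 0.026 0.008]
scene [133.7 246.7] [72, 218, 156, 52, 1660] min [0.536 0.116 0.006] max [0.69  0.328 0.014] med [0.649 0.247 0.01 ]
scene [303.6 229.7] [293, 223, 22, 15, 241] min [ 0.441 -0.015  0.006] max [0.481 0.026 0.013] med [0.461 0.007 0.01 ]
scene [166.2 246.8] [161, 240, 11, 15, 121] min [0.578 0.201 0.006] max [0.596 0.219 0.027] med [0.584 0.212 0.018]
scene [244.3 269.5] [203, 241, 93, 60, 847] min [0.398 0.083 0.006] max [0.505 0.208 0.06 ] med [0.451 0.177 0.01 ]
```

```bash
python3 - <<'E'
from h import *
s=manip.observe()
K,V=load("wrist"); o=-V[:3,:3].T@V[:3,3]
from scipy.spatial.transform import Rotation as R
q=s["eef_rot"]; Rt=R.from_quat([q[1],q[2],q[3],q[0]]).as_matrix()
print("cam in tool",Rt.T@(o-s["tcp_pos"]),"optical axis in tool",Rt.T@V[2,:3],"right",Rt.T@V[0,:3],"tcp px",proj(K,V,s["tcp_pos"]))
T={}
for n in["top","scene"]:
    K,V=load(n); p=cv2.imread(f"pics/{n}0.png").astype(int); d=np.load(f"pics/{n}0.npy"); P=pts(K,V,d)
    m=((p.max(2)<110)&(P[...,0]>.38)&(P[...,0]<.66)&(abs(P[...,1])<.4)&(P[...,2]<.03)).astype(np.uint8)
    m=cv2.morphologyEx(m,cv2.MORPH_CLOSE,np.ones((3,3)))
    cs,_=cv2.findContours(m,cv2.RETR_EXTERNAL,cv2.CHAIN_APPROX_NONE)
    for c in cs:
        if cv2.contourArea(c)<700: continue
        w=np.array([plane(K,V,u,v,0.012)[:2] for u,v in c[:,0]]).astype(np.float32)
        r=cv2.minAreaRect(w*1000); print(n,np.round(c[:,0].mean(0)),"rect c",np.round(r[0],1),np.round(r[1],1),round(r[2],1))
# strays: centres of silhouettes at mid-height, triangulated from both views
top=dict(nut=(283.2,177.5),bolt=(362.9,172),bearing=(290.7,219.4),fitting=(328,216.5),spring=(326.4,174.9),bush=(361.6,214.6))
sc=dict(nut=(255.8,212.6),bolt=(321.3,165),bearing=(303.6,229.7),fitting=(334.1,206.1),spring=(294.5,182.9),bush=(359.4,187.6))
a=load("top");b=load("scene")
for k in top: 
    p,e=tri([(*a,*top[k]),(*b,*sc[k])]); print(k,np.round(p*1000,1),round(e*1000,1))
E
```

```text
cam in tool [-2.00719500e-05 -6.95341757e-02 -1.62479774e-01] optical axis in tool [-0.00106224  0.25165124  0.9678174 ] right [ 9.99999312e-01 -2.15177755e-04  1.15351259e-03] tcp px [318.05517792 247.84805971]
top [413. 225.] rect c [ 445.9 -302.9] [118.5  95.4] 86.4
top [235. 223.] rect c [452. 143.] [116.2  95.2] 84.9
top [418. 168.] rect c [ 590.9 -320.3] [ 96.5 119. ] 8.7
top [223. 168.] rect c [596.6 172.5] [118.4 116.1] 88.1
scene [273. 347.] rect c [317.5 223.6] [ 64.5 204.6] 34.3
scene [183. 245.] rect c [578.1 181.8] [118.1 104.2] 88.6
scene [404. 176.] rect c [ 439.3 -290.3] [127.5 101.6] 86.4
scene [356. 153.] rect c [ 583.4 -307.7] [100.2 130.2] 8.9
nut [567.7  24.8   6.7] 0.5
bolt [ 577.6 -175.6   30.3] 1.0
bearing [461.    5.3   8.4] 0.5
fitting [467.6 -88.3  13.5] 0.7
spring [570.8 -84.8  25.9] 0.5
bush [ 471.4 -172.3   18.2] 0.5
```

View pics/top0z.png

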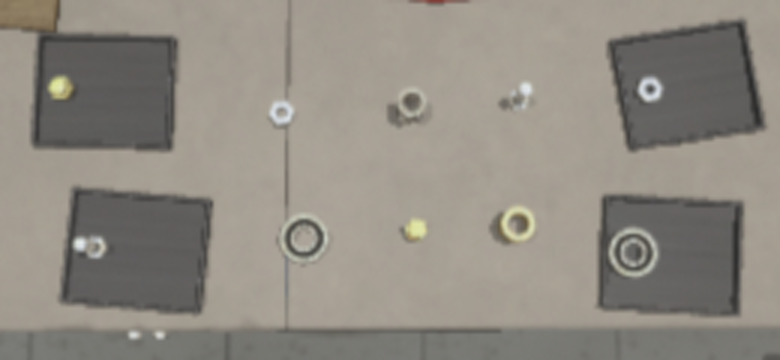

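The top and scene views agree within about 1 mm residual. The measured mid-heights fit the stated sizes. I'll hover near the bearing, turning so the jaws lie along world x.

Call:
jog_arm(
  rows=[-469,-434,30,0,0,-1.215,0.75,-469,-434,30,0,0,-1.215,0.75,-469,-434,30,0,0,-1.215,0.75,-469,-434,30,0,0,-1.215,0.75,-469,-434,30,0,0,-1.215,0.75,-469,-434,30,0,0,-1.215,0.75,-469,-434,30,0,0,-1.215,0.75,-469,-434,30,0,0,-1.215,0.75,-469,-434,30,0,0,-1.215,0.75,-469,-434,30,0,0,-1.215,0.75],
)

```text
time_s: 0.98
tcp_pos: [0.3764, -0.1991, 0.2029]
eef_rot: [0.0, 1.0, 0.003, 0.0]
force: [1.7, 0.1, -0.3]
grip_width: 0.748
```

```bash
cat >> h.py <<'E'
from scipy.spatial.transform import Rotation as Rn
def tool():
    s=manip.observe(); q=s["eef_rot"]; return s,Rn.from_quat([q[1],q[2],q[3],q[0]]).as_matrix()
def go(x,y,z,yaw=0):
    "tool shift (mm) and turn to reach world x,y,z with tool x at yaw, tool z down"
    s,R=tool(); d=R.T@(np.array([x,y,z])-s["tcp_pos"])*1000
    c,n=np.cos(yaw),np.sin(yaw); G=np.array([[c,n,0],[n,-c,0],[0,0,-1]])
    r=Rn.from_matrix(R.T@G).as_rotvec()
    print("t=%.2f"%s["time_s"],"tcp",np.round(s["tcp_pos"]*1000,1),"w",round(s["grip_width"],3),"shift",np.round(d,1),"turn",np.round(r,3))
E
python3 -c "
from h import *
go(.461,.005,.19); print(np.round(manip.observe()['joint_pos'],2))"
```

```text
t=0.98 tcp [ 376.4 -199.1  202.9] w 0.748 shift [  85.9 -203.6   12.8] turn [ 0.001 -0.     0.007]
[ 0.88 -0.08 -0.47  1.96 -0.04  1.26  0.43]
```

Call:
jog_arm(
  rows=[86,-204,63,0,0,0.007,0.75,86,-204,63,0,0,0.007,0.75,86,-204,63,0,0,0.007,0.75,86,-204,63,0,0,0.007,0.75,86,-204,63,0,0,0.007,0.75,86,-204,63,0,0,0.007,0.75,86,-204,63,0,0,0.007,0.75,86,-204,63,0,0,0.007,0.75],
)

```text
time_s: 1.65
tcp_pos: [0.4621, 0.0041, 0.1395]
eef_rot: [-0.0, 1.0, -0.002, -0.001]
force: [-0.5, -0.4, -0.0]
grip_width: 0.75
```

```bash
python3 - <<'E'
from h import *
go(.461,.005,.002)
K,V=load("wrist"); p,d=manip.capture("wrist"); cv2.imwrite("pics/w1.png",p)
for n,q in dict(nut=(.567,.025,.01),bearing=(.461,.005,.012),fitting=(.467,-.088,.024)).items(): print(n,proj(K,V,q))
P=pts(K,V,d); z=P[...,2]; m=((z>0.005)&(z<0.08)&(P[...,0]>.38)&(P[...,0]<0.72)&(P[...,1]<.12)).astype(np.uint8)
k,l,s,c=cv2.connectedComponentsWithStats(m)
for i in range(1,k):
    if s[i,4]<60: continue
    q=P[l==i]; print(np.round(c[i],1),s[i].tolist(),"min",np.round(q.min(0),3),"max",np.round(q.max(0),3))
E
```

```text
t=1.65 tcp [462.1   4.1 139.5] w 0.75 shift [ -0.9  -0.8 137.5] turn [-0.001  0.001 -0.004]
nut [427.77940546 172.29428132]
bearing [315.89954657 193.75386139]
fitting [322.35584413 287.54612777]
[303.3  93.4] [247, 64, 113, 44, 839] min [0.4   0.084 0.005] max [0.499 0.12  0.015]
[465.4  65.6] [404, 64, 113, 5, 455] min [0.539 0.116 0.005] max [0.635 0.12  0.014]
[429.4 171.2] [418, 160, 23, 23, 322] min [0.559 0.015 0.005] max [0.579 0.036 0.012]
[318.  191.7] [298, 171, 41, 42, 1158] min [ 0.444 -0.014  0.005] max [0.482 0.026 0.014]
[538.6 217. ] [528, 203, 20, 29, 387] min [ 0.673 -0.035  0.005] max [ 0.69  -0.006  0.012]
[324.6 286.7] [316, 283, 18, 10, 134] min [ 0.461 -0.093  0.014] max [ 0.478 -0.083  0.026]
```

View pics/w1.png

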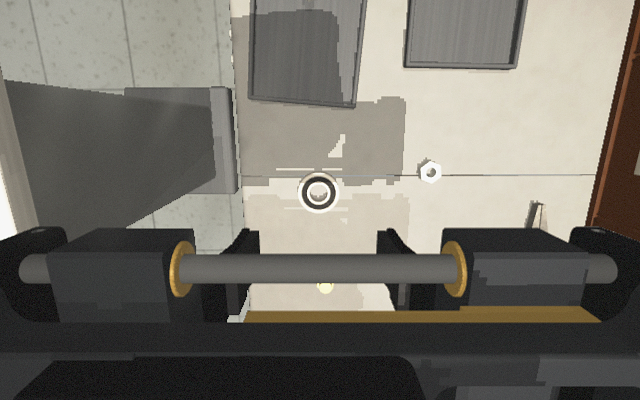

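The wrist view shows the bearing at (318,192), the nut at (430,172) and the fitting peeking out at (325,287). Positions match the other views within 2 mm. I'll descend on the bearing and close.

Call:
jog_arm(
  rows=[0,-1,60,0,0,0,0.75,0,-1,100,0,0,0,0.75,0,-1,125,0,0,0,0.75,0,-1,137,0,0,0,0.75,0,-1,137,0,0,0,0.75,0,-1,137,0,0,0,0.3,0,-1,137,0,0,0,0.3,0,-1,137,0,0,0,0.3,0,-1,137,0,0,0,0.3,0,-1,137,0,0,0,0.3],
  newtons=20,
)

```text
time_s: 2.53
tcp_pos: [0.4625, 0.0035, 0.0034]
eef_rot: [0.0, 1.0, -0.004, 0.0]
force: [-1.8, -0.5, 0.2]
grip_width: 0.455
```

```bash
python3 -c "
from h import *
go(.462,.006,.09);go(.445,-.323,.09); go(.445,-.323,.007,-.06)"
```

```text
t=2.53 tcp [462.5   3.5   3.4] w 0.455 shift [ -0.5  -2.4 -86.6] turn [ 0.    -0.001 -0.008]
t=2.53 tcp [462.5   3.5   3.4] w 0.455 shift [-15.  326.7 -86.4] turn [ 0.    -0.001 -0.008]
t=2.53 tcp [462.5   3.5   3.4] w 0.455 shift [-15.1 326.6  -3.4] turn [ 0.    -0.001  0.052]
```

Opening 0.455 × 87 mm is 39.6 mm, so the bearing is held. Lift, cross, and hover over the bearing tray.

Call:
jog_arm(
  rows=[0,0,-40,0,0,0,0.3,0,0,-75,0,0,0,0.3,-15,40,-85,0,0,0.05,0.3,-15,327,-85,0,0,0.05,0.3,-15,327,-85,0,0,0.05,0.3,-15,327,-85,0,0,0.05,0.3,-15,327,-85,0,0,0.05,0.3,-15,327,-85,0,0,0.05,0.3,-15,327,-85,0,0,0.05,0.3,-15,327,-85,0,0,0.05,0.3],
)

```text
time_s: 3.37
tcp_pos: [0.4442, -0.3257, 0.0882]
eef_rot: [0.0, 1.0, -0.029, -0.0]
force: [0.5, -0.2, -1.0]
grip_width: 0.447
```

```bash
python3 - <<'E'
from h import *
go(.445,-.323,.0065,-.06)
K,V=load("wrist"); p,d=manip.capture("wrist"); cv2.imwrite("pics/w2.png",p)
P=pts(K,V,d); print("floor",np.round(P[150:170:10,300:340:10],3).tolist())
print(proj(K,V,(.448,-.269,.015)))
E
```

```text
t=3.37 tcp [ 444.2 -325.7   88.2] w 0.447 shift [ 0.7 -2.8 81.7] turn [0.001 0.    0.002]
floor [[[0.435, -0.278, 0.017], [0.442, -0.278, 0.015], [0.449, -0.278, 0.017], [0.457, -0.279, 0.015]], [[0.433, -0.287, 0.003], [0.441, -0.286, 0.015], [0.449, -0.286, 0.016], [0.457, -0.286, 0.015]]]
[317.38341858 137.07321973]
```

View pics/w2.png

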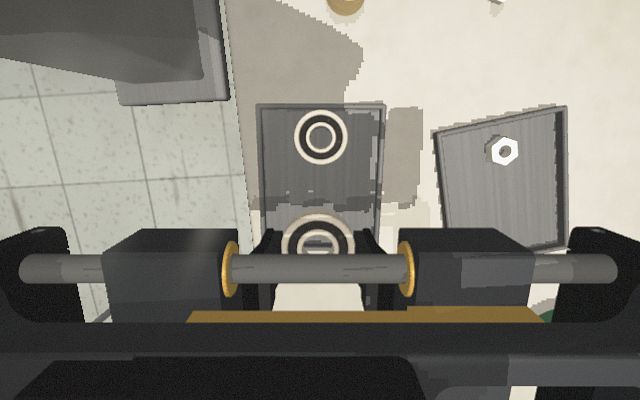

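The bearing is still in the jaws, and the sample at (321,137) is within 3 mm of where I predicted. Lower it, release and lift.

Call:
jog_arm(
  rows=[2,-2,40,0,0,0,0.3,2,-2,68,0,0,0,0.3,2,-2,78,0,0,0,0.3,2,-2,81.5,0,0,0,0.3,2,-2,81.5,0,0,0,0.3,2,-2,81.5,0,0,0,0.56,2,-2,81.5,0,0,0,0.56,2,-2,81,0,0,0,0.56,2,-2,70,0,0,0,0.56,2,-2,35,0,0,0,0.56],
)

```text
time_s: 4.25
tcp_pos: [0.4447, -0.3195, 0.0504]
eef_rot: [-0.002, 1.0, -0.028, -0.003]
force: [0.2, -0.6, 0.0]
grip_width: 0.554
```

```bash
python3 - <<'E'
from h import *
go(.568,-.015,.12)
K,V=load("wrist"); p,d=manip.capture("wrist"); cv2.imwrite("pics/w3.png",p)
E
```

```text
t=4.25 tcp [ 444.7 -319.5   50.4] w 0.554 shift [ 105.5 -311.2  -68.9] turn [-0.004  0.006 -0.057]
```

View pics/w3.png

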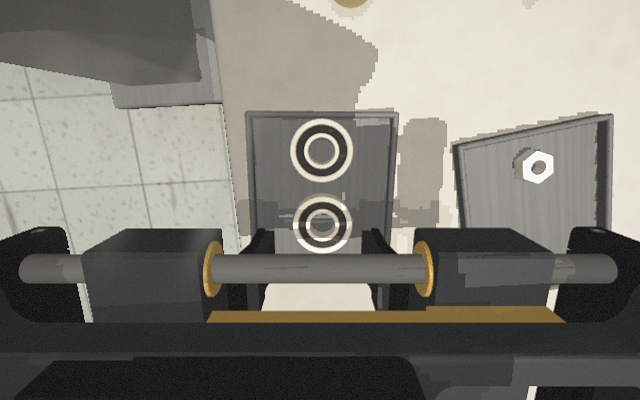

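The bearing lies on its tray floor at (323,224). Next is the bolt. I'll hover over it.

```bash
python3 -c "
from h import *
go(.578,-.175,.13)"
```

```text
t=4.30 tcp [ 449.2 -321.9   59.7] w 0.559 shift [ 120.6 -153.8  -70.2] turn [ 0.002 -0.004 -0.056]
```

Call:
jog_arm(
  rows=[0,0,-40,0,0,0,0.56,20,-20,-70,0,0,-0.056,0.56,120,-154,-70,0,0,-0.056,0.56,120,-154,-70,0,0,-0.056,0.56,120,-154,-70,0,0,-0.056,0.56,120,-154,-70,0,0,-0.056,0.56,120,-154,-70,0,0,-0.056,0.56,120,-154,-70,0,0,-0.056,0.56,120,-154,-70,0,0,-0.056,0.56,120,-154,-70,0,0,-0.056,0.56],
)

```text
time_s: 5.13
tcp_pos: [0.5752, -0.1757, 0.1235]
eef_rot: [0.001, 1.0, -0.001, 0.0]
force: [0.0, -0.0, -0.4]
grip_width: 0.554
```

```bash
python3 - <<'E'
from h import *
go(.578,-.175,.015)
K,V=load("wrist"); p,d=manip.capture("wrist"); cv2.imwrite("pics/w4.png",p)
P=pts(K,V,d); z=P[...,2]; m=((z>0.005)&(z<0.08)&(P[...,0]>.38)&(P[...,0]<0.65)&(P[...,1]<.12)).astype(np.uint8)
k,l,s,c=cv2.connectedComponentsWithStats(m)
for i in range(1,k):
    if s[i,4]<60: continue
    q=P[l==i]; print(np.round(c[i],1),s[i].tolist(),"min",np.round(q.min(0),3),"max",np.round(q.max(0),3))
    t=q[q[:,2]>q[:,2].max()-.01]; print('   toppart',np.round(t.mean(0),4))
print(proj(K,V,(.578,-.175,.056)))
E
```

```text
t=5.13 tcp [ 575.2 -175.7  123.5] w 0.554 shift [  2.8  -0.8 108.5] turn [ 0.001 -0.    -0.003]
[312.1  86.1] [297, 71, 31, 35, 528] min [ 0.561 -0.095  0.005] max [ 0.583 -0.072  0.047]
   toppart [ 0.5722 -0.0831  0.0446]
[189.5  96.6] [177, 85, 26, 24, 460] min [ 0.461 -0.097  0.008] max [ 0.479 -0.079  0.026]
   toppart [ 0.4713 -0.0879  0.0222]
[200.2 196.1] [180, 178, 42, 38, 1110] min [ 0.459 -0.185  0.005] max [ 0.488 -0.157  0.034]
   toppart [ 0.4741 -0.1705  0.031 ]
[323.3 202.3] [314, 187, 18, 33, 420] min [ 0.573 -0.181  0.005] max [ 0.588 -0.166  0.058]
   toppart [ 0.5811 -0.1751  0.0556]
[308.  289.4] [279, 283, 83, 27, 463] min [ 0.538 -0.29   0.005] max [ 0.618 -0.26   0.013]
   toppart [ 0.5661 -0.2687  0.0105]
[330.5 302.2] [321, 294, 20, 16, 240] min [ 0.579 -0.293  0.005] max [ 0.598 -0.276  0.014]
   toppart [ 0.5884 -0.2828  0.0109]
[320.281022   211.50716748]
```

View pics/w4.png

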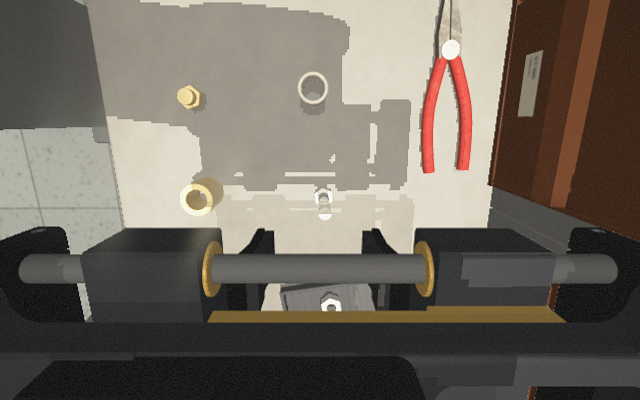

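The bolt stands at (324,200), with its light tip at (325,212). The wrist view puts it at x≈0.580. Descend and grip the shank.

Call:
jog_arm(
  rows=[4,-1,35,0,0,0,0.55,4,-1,70,0,0,0,0.55,4,-1,100,0,0,0,0.55,4,-1,111,0,0,0,0.55,4,-1,111,0,0,0,0.55,4,-1,111,0,0,0,0.55,4,-1,111,0,0,0,0,4,-1,111,0,0,0,0,4,-1,111,0,0,0,0,4,-1,111,0,0,0,0],
  newtons=25,
)

```text
time_s: 6.02
tcp_pos: [0.5803, -0.1734, 0.0132]
eef_rot: [0.0, 1.0, -0.001, 0.001]
force: [0.2, 0.1, -0.6]
grip_width: 0.332
```

Call:
jog_arm(
  rows=[0,0,0,0,0,0,0,0,0,0,0,0,0,0],
)

```text
time_s: 6.18
tcp_pos: [0.5798, -0.1732, 0.0123]
eef_rot: [0.0, 1.0, -0.0, 0.0]
force: [-0.1, -0.7, 0.5]
grip_width: 0.181
```

```bash
python3 - <<'E'
from h import *
go(.45,.123,.10,-.087)
K,V=load("wrist"); p,d=manip.capture("wrist"); cv2.imwrite("pics/w5.png",p)
E
```

```text
t=6.18 tcp [ 579.8 -173.2   12.3] w 0.181 shift [-130.1 -296.1  -87.8] turn [ 0.    -0.     0.086]
```

View pics/w5.png

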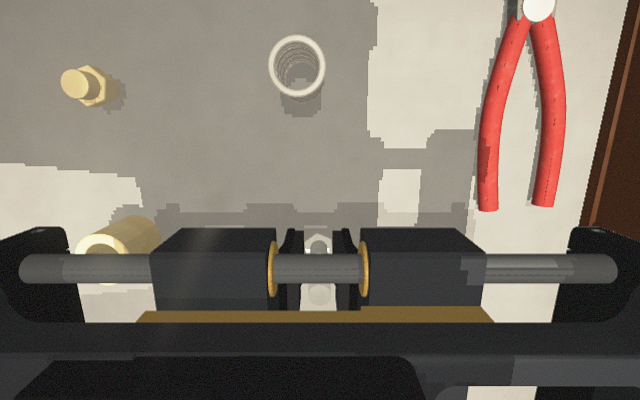

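The fingers are still closing, with the bolt upright between them at (320,265).

Call:
jog_arm(
  rows=[0,0,0,0,0,0,0,0,0,0,0,0,0,0,0,0,0,0,0,0,0,0,0,-10,0,0,0,0,0,0,-50,0,0,0,0,0,0,-88,0,0,0,0,0,0,-90,0,0,0,0],
)

```text
time_s: 6.82
tcp_pos: [0.5835, -0.1735, 0.1099]
eef_rot: [0.001, 1.0, -0.0, 0.005]
force: [2.1, -0.2, 0.4]
grip_width: 0.107
```

```bash
python3 - <<'E'
from h import *
go(.45,.123,.10,-.087)
K,V=load("wrist"); p,d=manip.capture("wrist"); cv2.imwrite("pics/w6.png",p)
p,d=manip.capture("scene"); cv2.imwrite("pics/s6.png",cv2.resize(p[100:260,200:440],None,fx=3,fy=3))
E
```

```text
t=6.82 tcp [ 583.5 -173.5  109.9] w 0.107 shift [-133.8 -296.4    7.8] turn [ 0.002 -0.01   0.086]
```

View pics/w6.png

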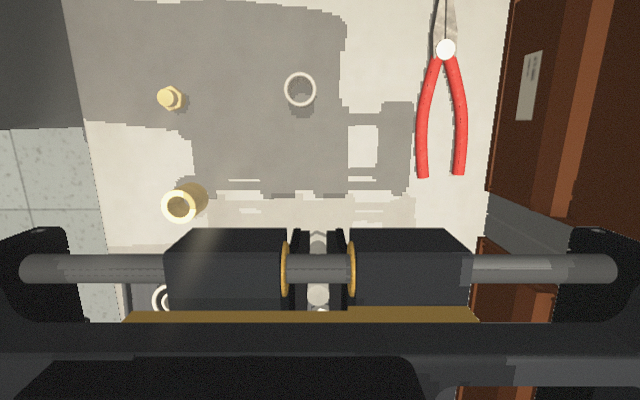

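View pics/s6.png

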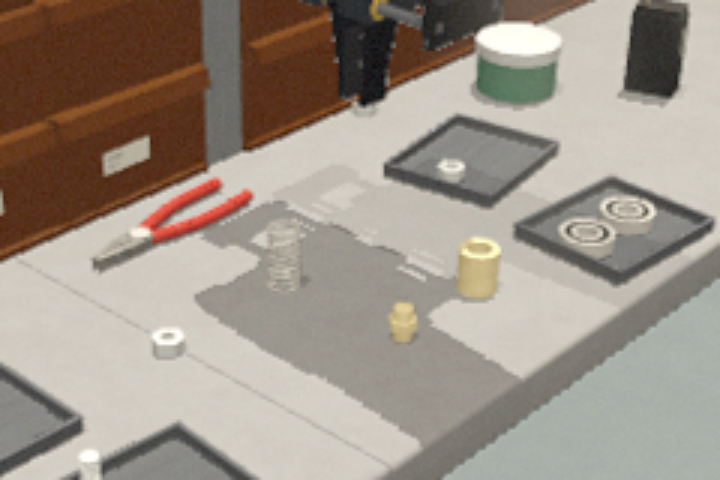

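The bolt is held (9.3 mm opening), with its head visible below the fingertips. Move to the bolt tray.

Call:
jog_arm(
  rows=[-20,-42,0,0,0,0.03,0,-50,-110,0,0,0,0.086,0,-134,-296,0,0,0,0.086,0,-134,-296,0,0,0,0.086,0,-134,-296,0,0,0,0.086,0,-134,-296,0,0,0,0.086,0,-134,-296,0,0,0,0.086,0,-134,-296,0,0,0,0.086,0,-134,-296,0,0,0,0.086,0,-134,-296,0,0,0,0.086,0],
)

```text
time_s: 7.75
tcp_pos: [0.4447, 0.1242, 0.1014]
eef_rot: [0.0, 0.999, -0.042, -0.001]
force: [0.4, -1.2, -0.3]
grip_width: 0.107
```

```bash
python3 - <<'E'
from h import *
go(.45,.123,.0155,-.087)
K,V=load("wrist"); p,d=manip.capture("wrist"); cv2.imwrite("pics/w7.png",p)
for c in [(48,58),(-48,58),(48,-58),(-48,-58)]:
    a=np.deg2rad(-5); x=452+c[0]*np.cos(a)-c[1]*np.sin(a); y=143+c[0]*np.sin(a)+c[1]*np.cos(a); print(np.round(proj(K,V,(x/1e3,y/1e3,.012))))
E
```

```text
t=7.75 tcp [444.7 124.2 101.4] w 0.107 shift [ 5.4  0.7 85.9] turn [0.001 0.001 0.004]
[386. 109.]
[263. 109.]
[378. 248.]
[268. 248.]
```

View pics/w7.png

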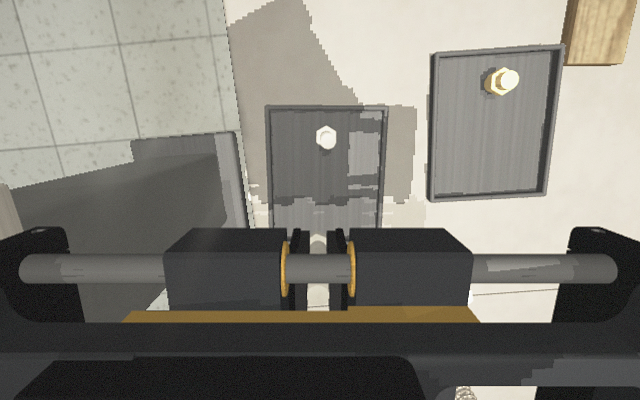

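The tray corners at (267,106) and (386,106) match the prediction to a few pixels. Lower the bolt.

Call:
jog_arm(
  rows=[5,1,35,0,0,0,0,5,1,65,0,0,0,0,5,1,80,0,0,0,0,5,1,85,0,0,0,0,5,1,85.5,0,0,0,0,5,1,85.5,0,0,0,0,5,1,85.5,0,0,0,0],
)

```text
time_s: 8.38
tcp_pos: [0.4514, 0.1207, 0.0167]
eef_rot: [0.0, 0.999, -0.044, 0.0]
force: [0.4, 0.6, 0.2]
grip_width: 0.107
```

```bash
python3 - <<'E'
from h import *
go(.45,.123,.0155,-.087)
p,d=manip.capture("scene"); cv2.imwrite("pics/s8.png",cv2.resize(p[180:320,130:340],None,fx=3,fy=3))
E
```

```text
t=8.38 tcp [451.4 120.7  16.7] w 0.107 shift [-1.6 -2.1  1.2] turn [ 0.    -0.    -0.002]
```

View pics/s8.png

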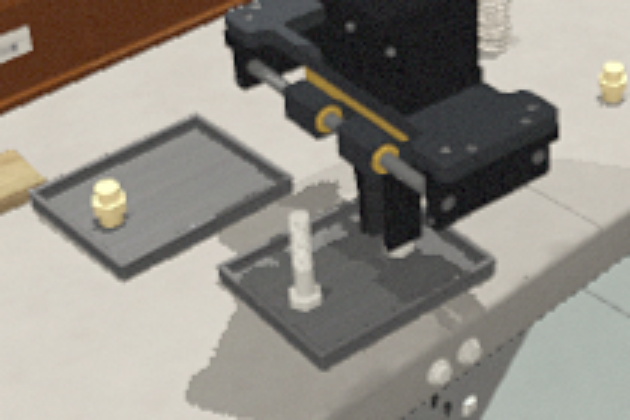

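The scene view shows the bolt head about 1 mm above the tray floor. Go down that last millimetre and open gradually.

Call:
jog_arm(
  rows=[0,0,1,0,0,0,0,0,0,1,0,0,0,0,0,0,1.1,0,0,0,0.15,0,0,1.1,0,0,0,0.25,0,0,1.1,0,0,0,0.4,0,0,1.1,0,0,0,0.4,0,0,0,0,0,0,0.4,0,0,-25,0,0,0,0.4,0,0,-60,0,0,0,0.4,0,0,-95,0,0,0,0.4],
)

```text
time_s: 9.27
tcp_pos: [0.4499, 0.1218, 0.1122]
eef_rot: [-0.0, 0.999, -0.043, -0.001]
force: [1.1, -0.2, -0.1]
grip_width: 0.395
```

```bash
python3 - <<'E'
from h import *
go(.568,.025,.12,0)
K,V=load("wrist"); p,d=manip.capture("wrist"); cv2.imwrite("pics/w9.png",p)
E
```

```text
t=9.27 tcp [449.9 121.8 112.2] w 0.395 shift [126.   86.2  -8.1] turn [-0.     0.002 -0.086]
```

View pics/w9.png

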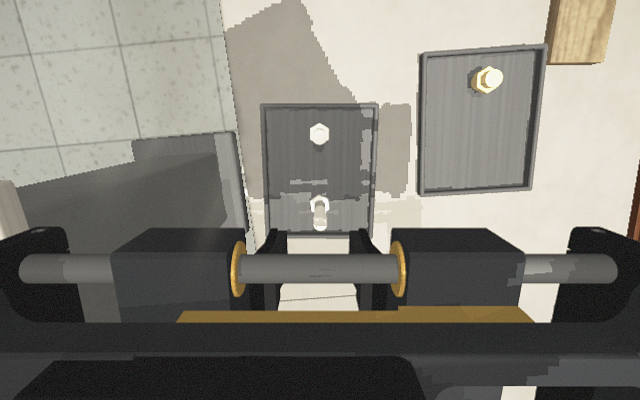

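The bolt stands on the tray floor at (319,210), upright. Move on to hover over the nut.

Call:
jog_arm(
  rows=[126,86,-5,0,0,-0.086,0.5,126,86,-5,0,0,-0.086,0.5,126,86,5,0,0,-0.086,0.5,126,86,10,0,0,-0.086,0.5,126,86,15,0,0,-0.086,0.5,126,86,15,0,0,-0.086,0.5,126,86,15,0,0,-0.086,0.5],
)

```text
time_s: 9.9
tcp_pos: [0.5683, 0.0257, 0.0962]
eef_rot: [-0.0, 1.0, -0.0, -0.001]
force: [-0.4, 0.9, 0.1]
grip_width: 0.499
```

```bash
cat > hexy.py <<'E'
from h import *
def hexyaw(name,x,y,z,rad=.016,thr=150,chan=None):
    K,V=load("wrist"); p,d=manip.capture("wrist"); cv2.imwrite(f"pics/{name}.png",p)
    c=proj(K,V,(x,y,z)); r=int(30)
    u0,v0=int(c[0])-r,int(c[1])-r
    cr=p[v0:v0+2*r,u0:u0+2*r]; cv2.imwrite(f"pics/{name}z.png",cv2.resize(cr,None,fx=8,fy=8,interpolation=cv2.INTER_CUBIC))
    P=pts(K,V,d)[v0:v0+2*r,u0:u0+2*r]; m=(P[...,2]>z-.0035)&(np.hypot(P[...,0]-x,P[...,1]-y)<rad)
    vv,uu=np.nonzero(m)
    w=np.array([plane(K,V,u+u0,v+v0,z)[:2] for u,v in zip(uu,vv)])*1000
    h=cv2.convexHull(w.astype(np.float32))[:,0]
    cen=(h.min(0)+h.max(0))/2; 
    ext={a:np.ptp(h@np.array([np.cos(np.deg2rad(a)),np.sin(np.deg2rad(a))])) for a in range(0,180,5)}
    f=[np.mean([ext[a+k] for k in (0,60,120)]) for a in range(0,60,5)]
    print("centre",np.round(cen,1),"widths by yaw mod 60:",dict(zip(range(0,60,5),np.round(f,1))))
E
python3 - <<'E'
from hexy import *
go(.568,.025,.0025)
hexyaw("w10",.569,.0255,.010)
E
```

```text
t=9.90 tcp [568.3  25.7  96.2] w 0.499 shift [-0.2  0.8 93.7] turn [-0.001  0.001 -0.   ]
centre [569.7  25.7] widths by yaw mod 60: {0: np.float64(19.9), 5: np.float64(19.5), 10: np.float64(19.1), 15: np.float64(19.4), 20: np.float64(19.9), 25: np.float64(20.3), 30: np.float64(20.6), 35: np.float64(20.8), 40: np.float64(20.9), 45: np.float64(20.8), 50: np.float64(20.7), 55: np.float64(20.3)}
```

View pics/w10z.png

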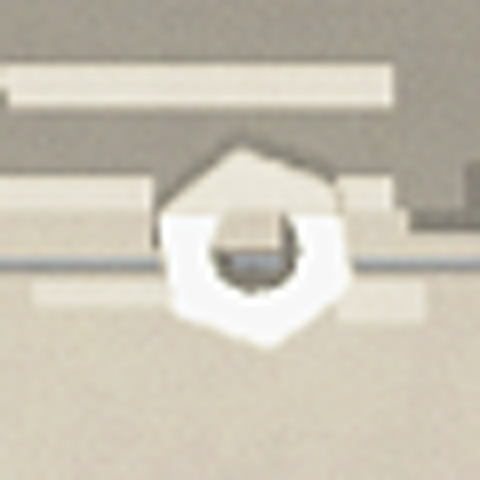

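View pics/w10.png

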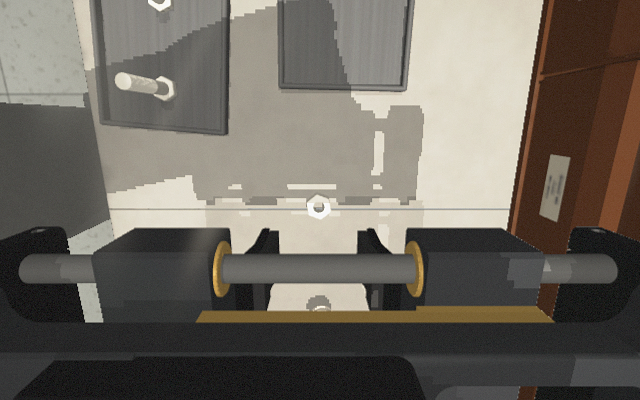

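The nut is at (318,207) with its flats at about +9° yaw. Turn −0.157 about tool z, descend and close.

Call:
jog_arm(
  rows=[1,0,35,0,0,-0.1,0.5,1,0,65,0,0,-0.157,0.5,1,0,87,0,0,-0.157,0.5,1,0,94,0,0,-0.157,0.5,1,0,94,0,0,-0.157,0.5,1,0,94,0,0,-0.157,0,1,0,94,0,0,-0.157,0,1,0,94,0,0,-0.157,0,1,0,94,0,0,-0.157,0,1,0,94,0,0,-0.157,0],
  newtons=25,
)

```text
time_s: 10.78
tcp_pos: [0.5703, 0.0249, 0.003]
eef_rot: [0.0, 0.997, 0.078, 0.0]
force: [0.6, 0.2, 2.3]
grip_width: 0.211
```

```bash
python3 - <<'E'
from h import *
go(.594,-.338,.10,.15)
E
```

```text
t=10.78 tcp [570.3  24.9   3. ] w 0.211 shift [-32.8 362.2 -96.9] turn [ 0.    -0.001  0.006]
```

18.4 mm: gripped across the flats. Lift and cross.

Call:
jog_arm(
  rows=[0,0,0,0,0,0,0,0,0,-35,0,0,0,0,0,0,-75,0,0,0,0,-3,40,-95,0,0,0,0,-33,362,-97,0,0,0,0,-33,362,-97,0,0,0,0,-33,362,-97,0,0,0,0,-33,362,-97,0,0,0,0,-33,362,-97,0,0,0,0,-33,362,-97,0,0,0,0],
)

```text
time_s: 11.62
tcp_pos: [0.5884, -0.2639, 0.0989]
eef_rot: [0.0, 0.997, 0.078, 0.0]
force: [1.0, 1.0, -0.5]
grip_width: 0.208
```

Call:
jog_arm(
  rows=[0,85,0,0,0,0,0,0,85,0,0,0,0,0,0,85,0,0,0,0,0],
)

```text
time_s: 11.87
tcp_pos: [0.5996, -0.3564, 0.0977]
eef_rot: [0.002, 0.997, 0.073, -0.001]
force: [-1.4, -1.4, 0.1]
grip_width: 0.208
```

```bash
python3 - <<'E'
from h import *
go(.594,-.338,.0065,.15)
K,V=load("wrist"); p,d=manip.capture("wrist"); cv2.imwrite("pics/w12.png",p)
for c in [(48,58),(-48,58),(48,-58),(-48,-58)]:
    a=np.deg2rad(8.7); x=591+c[0]*np.cos(a)-c[1]*np.sin(a); y=-320+c[0]*np.sin(a)+c[1]*np.cos(a); print(np.round(proj(K,V,(x/1e3,y/1e3,.012))))
E
```

```text
t=11.87 tcp [ 599.6 -356.4   97.7] w 0.208 shift [ -2.6 -19.4  91.1] turn [ 0.004  0.002 -0.004]
[376.  83.]
[248.  84.]
[370. 229.]
[257. 230.]
```

View pics/w12.png

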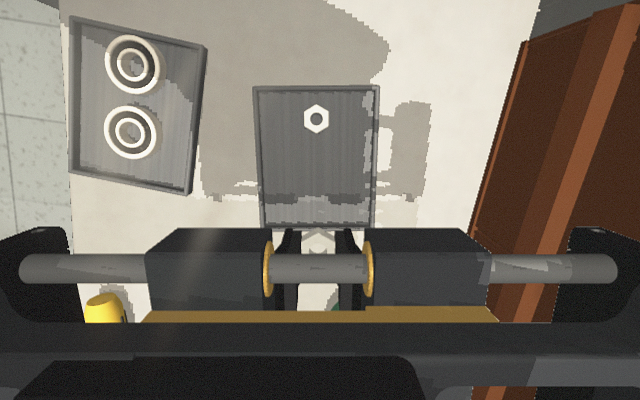

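The tray corners match and the nut is held at (318,240). I overshot by about 18 mm because of lag in the command, so I'll correct while descending part-way.

Call:
jog_arm(
  rows=[0,-19,20,0,0,0,0,0,-19,55,0,0,0,0,0,-19,70,0,0,0,0,0,-19,70,0,0,0,0,0,-19,70,0,0,0,0],
)

```text
time_s: 12.33
tcp_pos: [0.5986, -0.3268, 0.0285]
eef_rot: [-0.0, 0.997, 0.078, -0.001]
force: [-0.9, -0.2, 0.9]
grip_width: 0.206
```

```bash
python3 - <<'E'
from h import *
go(.595,-.338,.0065,.15)
E
```

```text
t=12.33 tcp [ 598.6 -326.8   28.5] w 0.206 shift [-5.3 10.5 22. ] turn [-0.001  0.001  0.006]
```

Call:
jog_arm(
  rows=[-4,10,12,0,0,0,0,-4,10,19,0,0,0,0,-4,10,22,0,0,0,0,-4,10,22,0,0,0,0,-4,10,22,0,0,0,0],
)

```text
time_s: 12.75
tcp_pos: [0.5968, -0.3375, 0.007]
eef_rot: [0.0, 0.997, 0.078, 0.0]
force: [0.0, 0.3, -1.0]
grip_width: 0.21
```

```bash
python3 - <<'E'
from h import *
go(.595,-.338,.006,.15); print(manip.observe()["force"])
E
```

```text
t=12.75 tcp [ 596.8 -337.5    7. ] w 0.21 shift [-1.8  0.2  1. ] turn [ 0.    -0.     0.006]
[ 0.03270514  0.33718601 -1.02301572]
```

Call:
jog_arm(
  rows=[0,0,0.7,0,0,0,0,0,0,0.7,0,0,0,0.3,0,0,0.7,0,0,0,0.42,0,0,0.7,0,0,0,0.42,0,0,-2,0,0,0,0.42,0,0,-35,0,0,0,0.42,0,0,-75,0,0,0,0.42,0,0,-100,0,0,0,0.42,0,0,-100,0,0,0,0.42],
)

```text
time_s: 13.5
tcp_pos: [0.5998, -0.3384, 0.114]
eef_rot: [0.003, 0.997, 0.078, 0.004]
force: [-0.0, -0.3, 0.1]
grip_width: 0.419
```

```bash
python3 - <<'E'
from h import *
go(.469,-.088,.11,0)
K,V=load("wrist"); p,d=manip.capture("wrist"); cv2.imwrite("pics/w13.png",p)
E
```

```text
t=13.50 tcp [ 599.8 -338.4  114. ] w 0.419 shift [ -90.3 -267.7    1.8] turn [ 0.005 -0.008  0.156]
```

View pics/w13.png

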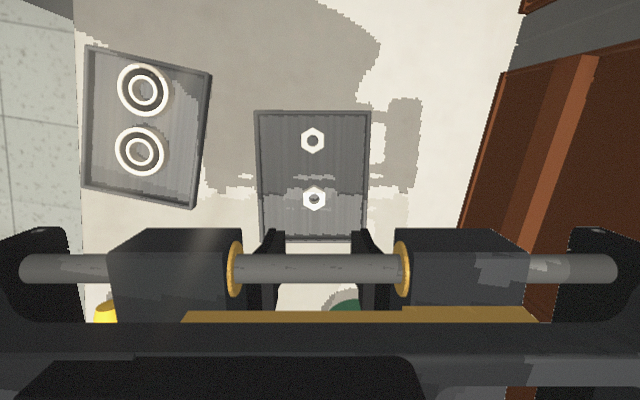

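The nut lies flat on its tray floor at (314,199). Next is the fitting.

Call:
jog_arm(
  rows=[-90,-268,2,0,0,0.156,0.5,-90,-268,2,0,0,0.156,0.5,-90,-268,2,0,0,0.156,0.5,-90,-268,2,0,0,0.156,0.5,-90,-268,2,0,0,0.156,0.5,-90,-268,2,0,0,0.156,0.5,-90,-268,2,0,0,0.156,0.5,-90,-268,2,0,0,0.156,0.5,-90,-268,2,0,0,0.156,0.5,-90,-268,2,0,0,0.156,0.5],
)

```text
time_s: 14.38
tcp_pos: [0.466, -0.0873, 0.1045]
eef_rot: [0.0, 1.0, -0.0, -0.0]
force: [0.2, -0.3, -0.6]
grip_width: 0.5
```

```bash
python3 - <<'E'
from hexy import *
go(.469,-.088,.0025)
hexyaw("w14",.470,-.088,.024)
E
```

```text
t=14.38 tcp [466.  -87.3 104.5] w 0.5 shift [  3.    0.6 102. ] turn [ 0.  0. -0.]
centre [469.9 -87. ] widths by yaw mod 60: {0: np.float64(12.8), 5: np.float64(12.9), 10: np.float64(13.0), 15: np.float64(12.9), 20: np.float64(12.9), 25: np.float64(12.8), 30: np.float64(12.7), 35: np.float64(12.8), 40: np.float64(12.8), 45: np.float64(12.8), 50: np.float64(12.8), 55: np.float64(12.9)}
```

View pics/w14z.png

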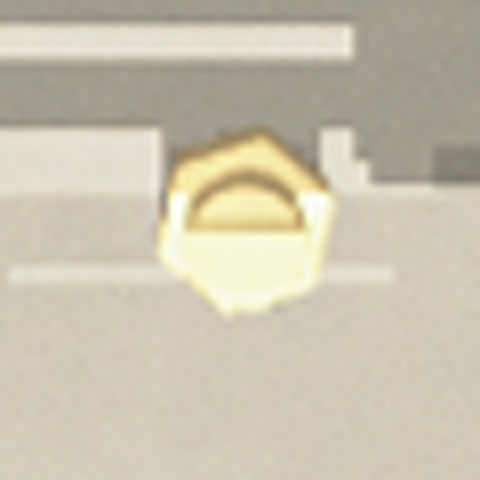

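View pics/w14.png

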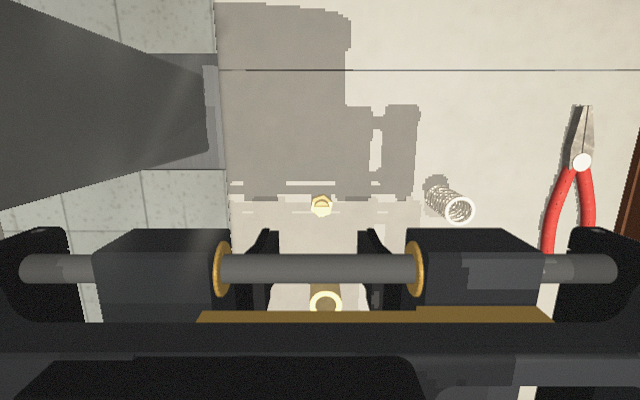

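The fitting is at (321,206) with its flats at about −10°. Turn +0.18 about tool z, descend and close on the collar.

Call:
jog_arm(
  rows=[3,0,35,0,0,0.1,0.5,3,0,70,0,0,0.18,0.5,3,0,95,0,0,0.18,0.5,3,0,102,0,0,0.18,0.5,3,0,102,0,0,0.18,0.5,3,0,102,0,0,0.18,0,3,0,102,0,0,0.18,0,3,0,102,0,0,0.18,0,3,0,102,0,0,0.18,0,3,0,102,0,0,0.18,0],
  newtons=25,
)

```text
time_s: 15.27
tcp_pos: [0.4693, -0.0869, 0.0029]
eef_rot: [0.0, 0.996, -0.09, 0.0]
force: [0.6, -0.5, 0.6]
grip_width: 0.208
```

Call:
jog_arm(
  rows=[0,0,0,0,0,0,0,0,0,0,0,0,0,0],
)

```text
time_s: 15.43
tcp_pos: [0.4693, -0.0869, 0.0029]
eef_rot: [0.0, 0.996, -0.09, 0.0]
force: [0.4, -0.6, 0.6]
grip_width: 0.204
```

```bash
python3 - <<'E'
from h import *
go(.584,.152,.10,-.03)
E
```

```text
t=15.43 tcp [469.3 -86.9   2.9] w 0.204 shift [  70.1 -255.5  -97.1] turn [ 0.    -0.001 -0.15 ]
```

17.7 mm is about 1 mm wider than I'd expect for 17 mm flats, going by the other parts' readings. I'll look before lifting.

```bash
python3 - <<'E'
from h import *
p,d=manip.capture("wrist"); cv2.imwrite("pics/w15.png",cv2.resize(p[180:340,220:420],None,fx=4,fy=3.5,interpolation=cv2.INTER_CUBIC))
E
```

```text
(no output)
```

View pics/w15.png

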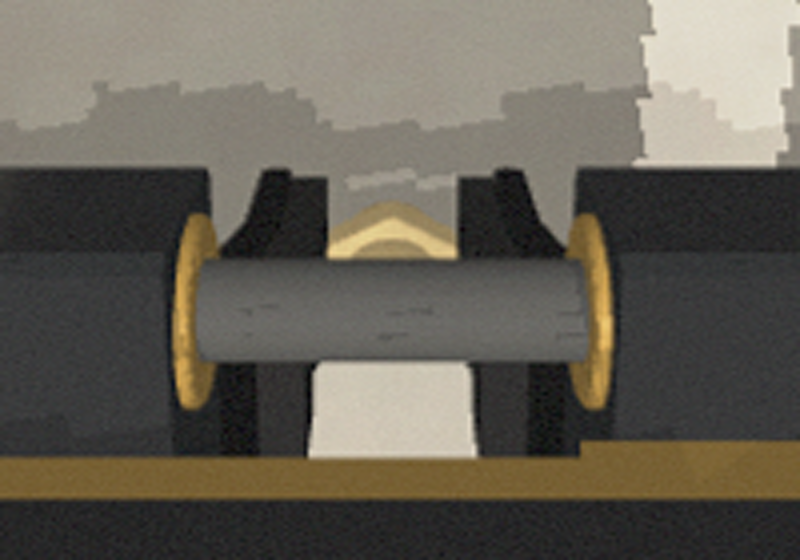

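The collar corner points straight along the pads, (392,205) in the crop, so the flats lie symmetrically between the fingers. Lift and carry.

Call:
jog_arm(
  rows=[0,0,-35,0,0,0,0,0,0,-75,0,0,0,0,5,-20,-97,0,0,-0.05,0,70,-255,-97,0,0,-0.15,0,70,-255,-97,0,0,-0.15,0,70,-255,-97,0,0,-0.15,0,70,-255,-97,0,0,-0.15,0,70,-255,-97,0,0,-0.15,0,70,-255,-97,0,0,-0.15,0,70,-255,-97,0,0,-0.15,0],
)

```text
time_s: 16.32
tcp_pos: [0.5838, 0.1604, 0.0997]
eef_rot: [-0.003, 1.0, -0.011, 0.0]
force: [-1.0, 1.0, -0.1]
grip_width: 0.206
```

Call:
jog_arm(
  rows=[0,0,0,0,0,0,0,0,0,0,0,0,0,0,0,0,0,0,0,0,0],
)

```text
time_s: 16.57
tcp_pos: [0.5835, 0.1499, 0.0994]
eef_rot: [0.001, 1.0, -0.016, -0.0]
force: [0.1, -0.3, -0.4]
grip_width: 0.21
```

```bash
python3 - <<'E'
from h import *
go(.584,.152,.0065,-.03)
K,V=load("wrist"); p,d=manip.capture("wrist"); cv2.imwrite("pics/w16.png",p)
for c in [(48,58),(-48,58),(48,-58),(-48,-58)]:
    a=np.deg2rad(-2); x=584+c[0]*np.cos(a)-c[1]*np.sin(a); y=172+c[0]*np.sin(a)+c[1]*np.cos(a); print(np.round(proj(K,V,(x/1e3,y/1e3,.012))))
E
```

```text
t=16.57 tcp [583.5 149.9  99.4] w 0.21 shift [ 0.5 -2.2 92.9] turn [ 0.001  0.    -0.002]
[379. 105.]
[254. 105.]
[372. 246.]
[261. 246.]
```

View pics/w16.png

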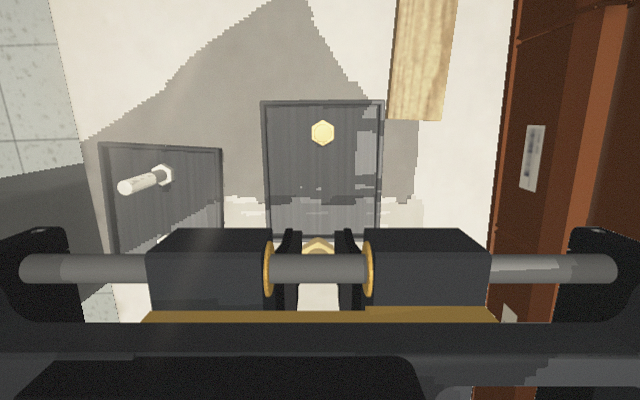

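The tray corners at (262,101) and (384,101) put the tray about 5 mm further in x. The fitting is held at (318,247). Lower it with that correction.

Call:
jog_arm(
  rows=[4,-4,35,0,0,0,0,4,-4,70,0,0,0,0,4,-4,86,0,0,0,0,4,-4,92,0,0,0,0,4,-4,93,0,0,0,0,4,-4,93,0,0,0,0,4,-4,93,0,0,0,0],
)

```text
time_s: 17.2
tcp_pos: [0.5883, 0.1549, 0.0076]
eef_rot: [0.0, 1.0, -0.016, 0.001]
force: [-0.8, -0.8, 0.4]
grip_width: 0.205
```

```bash
python3 - <<'E'
from h import *
go(.587,.154,.0058,-.03); print(manip.observe()["force"])
E
```

```text
t=17.20 tcp [588.3 154.9   7.6] w 0.205 shift [-1.3  0.9  1.8] turn [ 0.    -0.001 -0.001]
[-0.75697467 -0.75348593  0.42407358]
```

Call:
jog_arm(
  rows=[0,0,1.3,0,0,0,0,0,0,1.3,0,0,0,0,0,0,1.5,0,0,0,0.3,0,0,1.5,0,0,0,0.4,0,0,1.5,0,0,0,0.4,0,0,-2,0,0,0,0.4,0,0,-30,0,0,0,0.4,0,0,-70,0,0,0,0.4,0,0,-110,0,0,0,0.4,0,0,-110,0,0,0,0.4],
)

```text
time_s: 18.03
tcp_pos: [0.5912, 0.1576, 0.1251]
eef_rot: [-0.001, 1.0, -0.015, 0.005]
force: [1.7, 0.6, 1.4]
grip_width: 0.398
```

Call:
jog_arm(
  rows=[-40,30,-60,0,0,0,0.4,-60,60,-80,0,0,0,0.4,-60,60,-80,0,0,0,0.4,-60,60,-80,0,0,0,0.4,-60,60,-80,0,0,0,0.4],
)

```text
time_s: 18.45
tcp_pos: [0.5264, 0.0963, 0.1982]
eef_rot: [0.001, 1.0, -0.016, 0.002]
force: [-0.5, 0.2, -1.2]
grip_width: 0.404
```

```bash
python3 - <<'E'
from h import *
go(.5,.1,.2)
for n in ["wrist","top","scene"]:
    K,V=load(n); p,d=manip.capture(n)
    if n=="wrist": cv2.imwrite("pics/w18.png",p)
    if n=="top": cv2.imwrite("pics/t18.png",cv2.resize(p[140:260,190:450],None,fx=3,fy=3,interpolation=cv2.INTER_CUBIC))
    if n=="scene": cv2.imwrite("pics/s18.png",cv2.resize(p[120:310,130:450],None,fx=2.5,fy=2.5,interpolation=cv2.INTER_CUBIC))
    P=pts(K,V,d); z=P[...,2]
    for k,(x,y) in dict(bearing=(.447,-.323),nut=(.597,-.338),bolt=(.451,.121),fitting=(.588,.155),bush=(.4714,-.172),spring=(.5708,-.0848)).items():
        m=(np.hypot(P[...,0]-x,P[...,1]-y)<.028)&(z<.1)&(z>(.018 if k in("fitting","bolt") else .0075)); q=P[m]
        if len(q)>15: print(n,k,len(q),"mid",np.round((q.min(0)+q.max(0))[:2]/2,4),"ztop",round(float(np.percentile(q[:,2],95)),4))
E
```

```text
t=18.45 tcp [526.4  96.3 198.2] w 0.404 shift [-26.5  -2.9  -1.8] turn [ 0.002 -0.003 -0.032]
wrist bolt 177 mid [0.452  0.1184] ztop 0.0606
wrist fitting 219 mid [0.5883 0.1544] ztop 0.0282
top bearing 182 mid [ 0.4497 -0.3207] ztop 0.018
top nut 44 mid [ 0.5939 -0.3377] ztop 0.0162
top bush 80 mid [ 0.4706 -0.1714] ztop 0.0334
top spring 64 mid [ 0.5692 -0.0848] ztop 0.0467
scene bearing 152 mid [ 0.4455 -0.3174] ztop 0.0146
scene nut 38 mid [ 0.5946 -0.3361] ztop 0.0125
scene bolt 134 mid [0.4494 0.1176] ztop 0.0586
scene fitting 56 mid [0.5863 0.1555] ztop 0.0265
scene bush 201 mid [ 0.4708 -0.1708] ztop 0.031
scene spring 156 mid [ 0.5705 -0.0839] ztop 0.0435
```

View pics/w18.png

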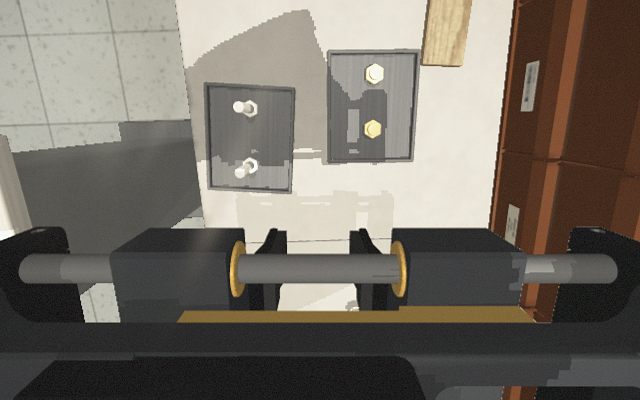

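View pics/s18.png

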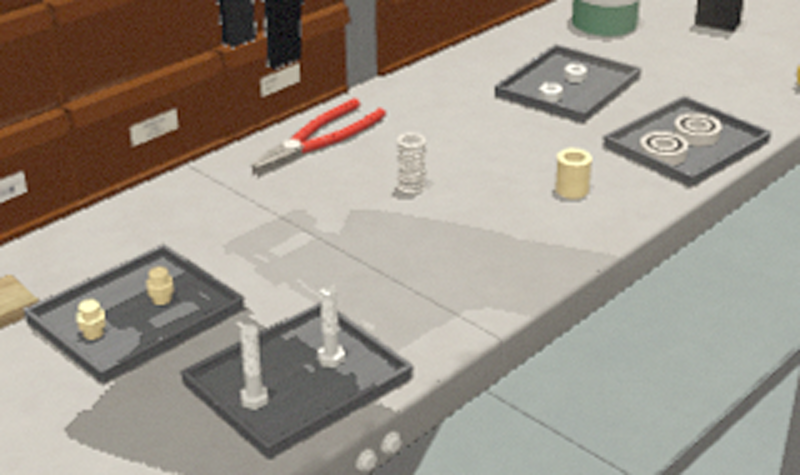

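View pics/t18.png

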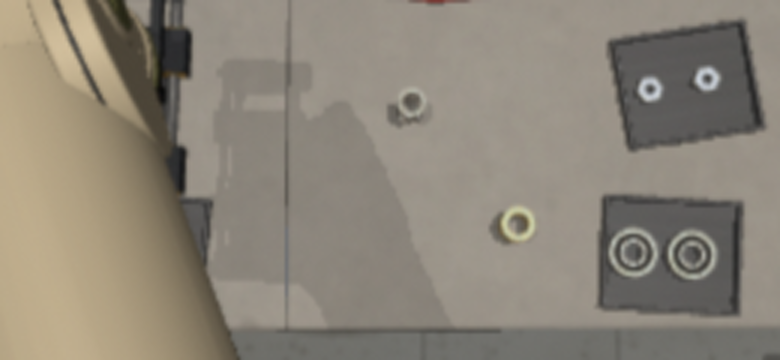

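All four parts stand on their tray floors beside the matching samples. The bush and spring haven't moved, and the arm is clear. I'll hold still for a moment, then hand in.

Call:
jog_arm(
  rows=[0,0,0,0,0,0,0.4,0,0,0,0,0,0,0.4,0,0,0,0,0,0,0.4,0,0,0,0,0,0,0.4],
)

```text
time_s: 18.93
tcp_pos: [0.5259, 0.0978, 0.1963]
eef_rot: [-0.0, 1.0, -0.015, -0.0]
force: [0.8, -0.6, 0.3]
grip_width: 0.399
```

```bash
python3 -c "
from h import *
print(manip.job_done())"
```

```text
the job is handed in; nothing more can be done
None
```

I put the bearing, bolt, nut and fitting into the trays with their matching samples. The job was handed in at about 19 s of the 96 s allowed; the hand-in gives no verdict.

- **Placing:** The last pictures show all four parts upright on the tray floors, next to their samples. Their measured top heights are about 12–18, 12–16, 59–61 and 26–28 mm for bearing, nut, bolt and fitting. Those fit a 3 mm floor plus each part's own height.
- **Bush and spring:** Both measured within about 2 mm of where they started, and both are standing.
- **Arm:** It was clear of everything at about 0.2 m height, and the forces I read stayed within a few newtons.
- **Disagreements:**
  - The wrist camera read x about 1–3 mm higher than the other two cameras.
  - The fitting tray stood about 5 mm further in x than my first estimate, which I corrected before setting the fitting down.
  - The grip on the fitting read about 1 mm wide, but a close-up showed it held squarely on its flats.

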